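# Set up a camshaft on V-blocks for a run-out check

## Robot

A 7-joint arm with a two-finger parallel gripper is mounted at the origin on a cart in front of the work surface, level with it; the furniture and walls round the work are solid. World frame = base frame: x ahead of the robot, y to its left, z up, the work surface at z = 0. Lengths are in m, angles in rad, forces in N, time in s.
With the tool pointing down it reaches from about 0.425 to 0.875 m from the base axis. Payload 4.7 kg.
Tool frame: the origin (TCP) lies between the finger pads; the fingertips stand 11 mm ahead of it and the grasp point (between the pads) lies 8 mm behind it; z points along the fingers, y is the line along which they close (so a half turn about z gives the same grasp; the last joint's range is limited). The gripper opens to 87 mm and grips with 3 to 60 N. Pads are 19 mm wide; open, the fingers measure 117 mm over their backs; the gripper's body (75 mm by 190 mm) begins 51 mm behind the grasp point.
Start: joints at [-1.144, 0.321, -0.07, 1.45, 0.023, 1.371, -0.057], TCP at [0.261, 0.595, 0.234] pointing down, gripper open.
Joint ranges: [-2.86, 2.86], [-0.3, 2.09], [-1.38, 1.24], [0.06, 2.45], [-1.56, 4.7], [0.09, 2.05], [-2.69, 2.69]. Speed limits (rad/s): [2.57, 2.57, 3.14, 3.14, 3.14, 3.14, 3.14].

## Interface

Orientations are given as [roll, pitch, yaw] about the fixed x, y, z axes, in that order (R = Rz(yaw) Ry(pitch) Rx(roll)).
In Python, from plant import get_obs, cams, order, models gives the robot as it stands.
- The arm moves only by the shell command python3 -m handwheel 'ROWS' [OPENING]. ROWS is a JSON object of lists of equal length, an entry for each row: "delta_pos": the shift along the world's x, y, z each as a share of 10 cm, from -1 to 1, a list of three; "dr": the turn, a rotation vector about the world's x, y, z each as a share of pi rad, from -1 to 1, a list of three. A call has exactly 10 rows; each row is the pose to reach, as a shift and turn from the pose commanded when the call began, turning the shorter way round; what a row does not reach only later rows make up. A row lasts 1/12 s, in which the tool goes at most 41.7 mm and 7.16 degrees, less where a joint would pass 70% of its speed; a pose out of reach is approached as far as the arm can. A call with a number of a shift or a turn outside -1 to 1 is refused whole. A call with a gripper value outside its range is refused whole. OPENING is the opening, from -1 (shut) to 1 (fully open), set as the call begins (- or left out, the last holds). The fingers move at their own pace and stop on an object; the grip force is fixed at half the most. Time passes only in rows, so rows that repeat a pose let the fingers close, or fill a call up. It gives the time, the measured TCP pose, the force, the opening and the grip force at its end, in the units of the state.
- get_obs(): the state, without advancing time (a new reading comes with each control period).
- cams.read_camera(name): name is "scene" or "top" or "wrist"; returns (picture, depth): 480x640x3 uint8, blue, green, red; 480x640 float32, m along the optical axis (not along the pixel's ray), 0 where there is no reading.
- cams.camera_info(name): a dict with "camera_matrix" (3x3 intrinsics, pixels), "rvec" (rotation vector, rad) and "tvec" (3), from world to camera coordinates, as OpenCV has them; the wrist camera has in their place "T_tool_cam" (4x4, takes a point from camera to tool coordinates, whose origin is the TCP and whose axes are the flange's). Camera axes: x right, y down, z forward; pixel columns grow to the right and rows downward; lengths in m; the calibration is good to about 2 mm. A picture is of the moment at which its call begins: read the wrist's pose just before it. camera_info takes no time and is no camera call.
- order.sign_off(): hands the job in; it is judged then, once.
Trained networks look in the newest picture that a camera, given by its name, has taken for a name from the list of things; names that differ only in an ending like _2 or _b are one class to them, and where a whole thing is asked for, a point or a joint stands for the part that bears it (a point fixed in the world has none). Each returns a list of dicts, best first, with "score" (0 to 1); they miss things now and then, are a little off and sometimes report something else, mostly with a low value. They report only what shows in the picture. A call takes as long as a camera call. They do not tell look-alikes from the thing itself.
- models.recognise(thing, camera): "bbox" ([centre column, centre row, width, height] as shares, 0 to 1, of the picture: columns of its width, rows of its height, round what is visible of it).
- models.outline_of(thing, camera): "region" (480x640 bool, what is visible of it) and "bbox" ([centre column, centre row, width, height] as shares, 0 to 1, of the picture: columns of its width, rows of its height, round what is visible of it).
The state is a dict: "time": time; "joint_positions": joint angles; "qd": joint speeds; "tau": joint torques, N m; "tool_pos": TCP position; "tcp_rot": TCP orientation; "ft_force": force on the tool from outside, world axes, zero at the start; "torque": the same for the moment, N m; "opening": opening from 0.0 (shut) to 1.0 (fully open); "grip_force": force on a finger pad.
Only numpy, scipy, OpenCV 4.12 (cv2) and the standard library are available. Lean on these libraries where they do the work, as an engineer would, in place of code of your own. Each camera call takes 0.05 s, during which the arm holds its last target. There are 200 camera calls.

## Task

Set up the camshaft for a run-out check on the granite plate, leaving the smaller odd V-block where it lies. Stand the two matched V-blocks on the front half of the plate, one to the left and one to the right of its middle with their Vs in line, and lay the camshaft in both Vs, flange to the left, each end journal centred on its block. Last of all, stand the dial gauge on the plate behind the camshaft, square to it, its plunger tip pointing at the middle journal and about a centimetre short of touching it.

Things in the scene. Friction and masses are not known exactly. Their poses are not given: they have to be found in the camera images.
- granite_plate: Plain dark grey granite surface plate, 200 mm deep (x) by 300 mm wide (y), fixed to the bench; its top is 40 mm above the bench. Origin: under its middle at bench level; x points away from the robot (its front half is x < 0), y to the left, as the robot sees it, apart from a small yaw.
- vblock_a: One of a matched pair of steel V-blocks (either may go left or right): 55 mm across (x), 28 mm long along the V (y), 45 mm high, 0.34 kg. Origin: centre of the underside. The 90-degree V in its top runs along y, 36 mm wide, 18 mm deep; a 24 mm journal in it has its axis 44 mm above the underside. Flat end faces 28 mm apart (grip there); clamp grooves along the sides. Starts upright.
- vblock_b: One of a matched pair of steel V-blocks (either may go left or right): 55 mm across (x), 28 mm long along the V (y), 45 mm high, 0.34 kg. Origin: centre of the underside. The 90-degree V in its top runs along y, 36 mm wide, 18 mm deep; a 24 mm journal in it has its axis 44 mm above the underside. Flat end faces 28 mm apart (grip there); clamp grooves along the sides. Starts upright.
- vblock_small: A smaller odd V-block, 38 by 22 mm and 30 mm high, not of the pair and not to be used: leave it where it lies (it may shift by no more than 30 mm). Origin: centre of the underside.
- camshaft: Steel camshaft, 202 mm long, 0.42 kg. Origin: on its axis, mid middle journal; y along the axis to the end with the 42 mm flange (y = 89-97 mm, stub beyond); x, z may point any way. Journals 24 mm thick: middle y = -16 to 16 mm (grip here), end ones 42 to 88 mm either side (centres at 65). Lobes reach 18 mm from the axis, 22-34 mm either side. Starts in the rack, axis 48 mm above the rack's foot.
- cam_rack: Fixed wooden rack, 56 by 150 mm: a base board with two notched uprights, 50 mm high and 65 mm either side of its middle, in which the camshaft starts. Origin: centre of the underside; y along the shaft.
- dial_gauge: Dial gauge on a stand, 0.5 kg. Origin: on the bottom face under the 16 mm round column, which is 120 mm high and free above 54 mm (grip it there). Grey base 70 x 60 mm (x = -40 to 30 mm), 18 mm high. Dial (45 mm, face up, 36-54 mm high) and plunger stand out along -x of the body; plunger tip at x = -85, y = 0, z = 44 mm. Starts upright on the bench.
There are look-alikes about, which are no part of the job. Leave any blue or pink look-alike of the vblock_b alone.

How it is judged:
By the outcome, as a careful person would: the job done as asked, in the order asked, and still so for the second after the job is handed in, with the robot touching nothing.
It also fails if it takes over 128 s, if anything falls off the work surface, if the arm or the gripper's body presses on something with over 40 N, if the wrist force passes 120 N, or if a joint passes its speed limit or range.

## Working session

There is one attempt and no reset: what is moved stays moved. The work goes in short steps, Python scripts to look and compute and a shell command to move; the robot and the scene stay as the last step left them, time stands still between calls to the robot, and variables do not carry over. Pictures are saved under pics/ and viewed, at most 14 in all, crops included, and the job is handed in when it is done.

```bash
ls; mkdir -p pics; cat > h.py <<'E'
import numpy as np, cv2
from plant import get_obs, cams, order, models
def cloud(cam, d):
    ci=cams.camera_info(cam); K=np.array(ci["camera_matrix"])
    v,u=np.mgrid[0:480,0:640]
    P=np.stack([(u-K[0,2])/K[0,0]*d,(v-K[1,2])/K[1,1]*d,d],-1)
    if "rvec" in ci:
        R=cv2.Rodrigues(np.array(ci["rvec"],float))[0]; t=np.array(ci["tvec"]).ravel()
        return (P-t)@R
    o=get_obs(); T=np.array(ci["T_tool_cam"])
    from scipy.spatial.transform import Rotation as Ro
    R=Ro.from_euler('xyz',o["tcp_rot"]).as_matrix()
    return (P@T[:3,:3].T+T[:3,3])@R.T+np.array(o["tool_pos"])
E
python3 - <<'E'
from h import *
o=get_obs();print({k:np.round(v,3) for k,v in o.items()})
for c in("top","scene"):
    im,d=cams.read_camera(c); cv2.imwrite(f"pics/{c}0.png",im); np.save(f"{c}0.npy",d); P=cloud(c,d)
    for n in("granite_plate","vblock_a","vblock_small","camshaft","cam_rack","dial_gauge"):
        for r in models.outline_of(n,c):
            m=r["region"]&(d>0); 
            if m.sum()<20: continue
            q=P[m]; b=np.array(r["bbox"])*[640,480,640,480]
            print(c,n,round(r["score"],2),b.round(),np.median(q,0).round(3),np.percentile(q[:,2],98).round(3))
E
```

```text
pics
{'time': np.float64(0.0), 'joint_positions': array([-1.144,  0.322, -0.07 ,  1.452,  0.023,  1.371, -0.057]), 'qd': array([-0.   ,  0.   ,  0.003,  0.001, -0.001,  0.001,  0.   ]), 'tau': array([ 0.0000e+00, -4.9129e+01, -4.0400e-01, -3.1253e+01, -6.4000e-02,
        4.3000e-02,  0.0000e+00]), 'tool_pos': array([0.261, 0.595, 0.232]), 'tcp_rot': array([-3.14 ,  0.   ,  2.729]), 'ft_force': array([ 0.007, -0.765,  0.442]), 'torque': array([ 0.026,  0.036, -0.045]), 'grip_force': np.float64(0.0), 'opening': np.float64(0.999)}
top granite_plate 0.87 [333. 252.  96.  64.] [ 0.545 -0.02   0.04 ] 0.046
top vblock_a 0.75 [308. 183.  16.  12.] [0.763 0.069 0.038] 0.049
top vblock_a 0.74 [197. 246.  17.  21.] [0.563 0.406 0.031] 0.045
top vblock_a 0.72 [459. 245.  13.  22.] [ 0.567 -0.409  0.035] 0.049
top vblock_a 0.57 [296. 310.  18.  16.] [0.37  0.093 0.038] 0.049
top vblock_small 0.52 [455. 288.   8.  16.] [ 0.447 -0.394  0.025] 0.033
top camshaft 0.6 [234. 257.  17.  64.] [0.523 0.281 0.053] 0.064
top cam_rack 0.64 [235. 258.  27.  51.] [0.525 0.269 0.007] 0.048
top dial_gauge 0.84 [417. 265.  24.  34.] [ 0.513 -0.282  0.021] 0.116
scene granite_plate 0.78 [326. 254. 136.  64.] [ 0.505 -0.039  0.038] 0.041
scene vblock_a 0.86 [490. 277.  23.  31.] [ 0.539 -0.417  0.032] 0.045
scene vblock_a 0.75 [332. 213.  22.  18.] [0.754 0.062 0.024] 0.044
scene vblock_a 0.64 [252. 271.  12.  28.] [0.354 0.082 0.032] 0.045
scene vblock_small 0.62 [469. 304.  22.  21.] [ 0.432 -0.398  0.02 ] 0.03
scene camshaft 0.51 [234. 221.  28.  19.] [0.561 0.269 0.048] 0.056
scene cam_rack 0.55 [236. 231.  26.  26.] [0.578 0.259 0.005] 0.039
```

```bash
ls pics; python3 -m handwheel --help | head -20
```

```text
scene0.png
top0.pnginvalid input: not JSON, or not a number
```

```bash
python3 - <<'E'
import cv2
a=cv2.imread("pics/top0.png")[160:340,170:490]; cv2.imwrite("pics/t1.png",cv2.resize(a,None,fx=2.5,fy=2.5,interpolation=cv2.INTER_CUBIC))
a=cv2.imread("pics/scene0.png")[130:370,190:510]; cv2.imwrite("pics/s1.png",cv2.resize(a,None,fx=2.5,fy=2.5,interpolation=cv2.INTER_CUBIC))
E
```

```text
(no output)
```

View pics/t1.png

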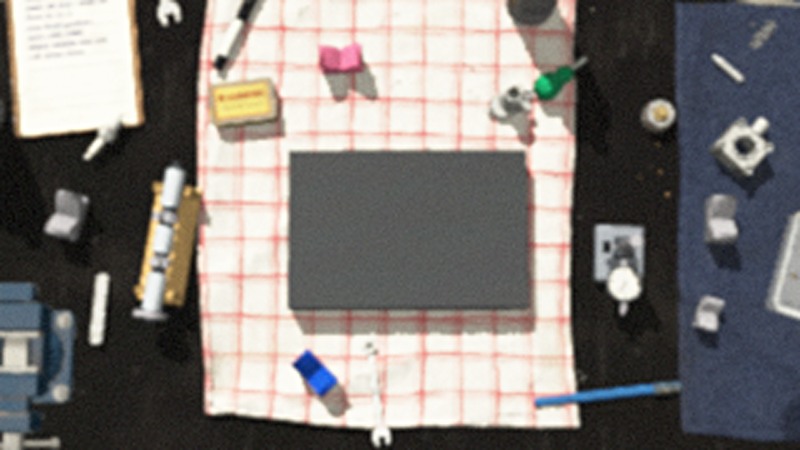

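View pics/s1.png

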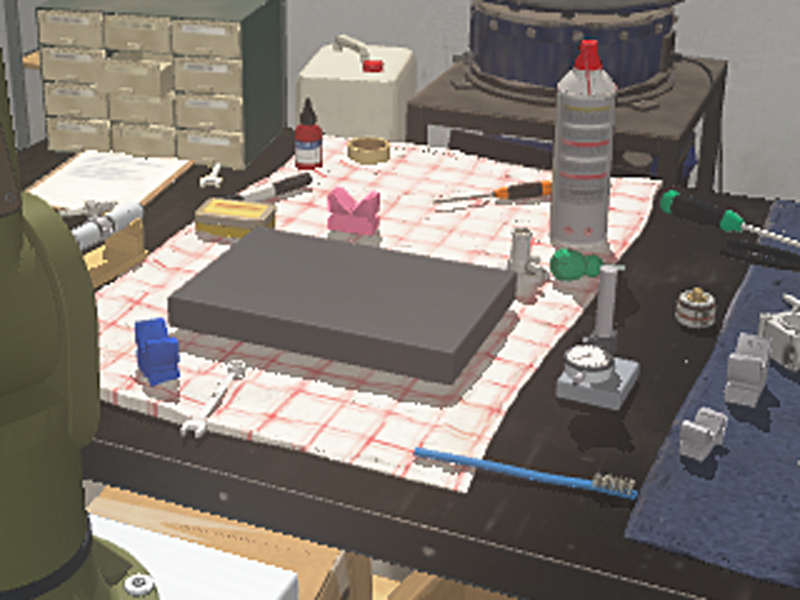

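```bash
cat >> h.py <<'E'
def rect(q):
    (c,s,a)=cv2.minAreaRect((q[:,:2]*1000).astype(np.float32))
    if s[0]>s[1]: s=s[::-1]; a-=90
    # a: direction angle of the short side (deg, world), mod 180
    return np.round(c,1),np.round(s,1),round((a+90)%180-90,1)
def blk(P,xy,r=.05,z=(.012,.06)):
    m=(np.hypot(P[...,0]-xy[0],P[...,1]-xy[1])<r)&(P[...,2]>z[0])&(P[...,2]<z[1])
    return P[m]
E
python3 - <<'E'
from h import *
d=np.load("top0.npy"); P=cloud("top",d)
m=(abs(P[...,0]-.545)<.13)&(abs(P[...,1]+.02)<.18)&(abs(P[...,2]-.04)<.006); q=P[m]
print("plate",rect(q),q[:,2].mean(), np.percentile(q,[1,99],axis=0).round(3).tolist())
for n,xy in dict(L=(.563,.406),R=(.567,-.409),S=(.447,-.394)).items():
    q=blk(P,xy); print(n,len(q),q.mean(0).round(3),rect(q)); q=q[q[:,2]>.025];print(q.mean(0).round(3),rect(q))
m=(abs(P[...,0]-.523)<.12)&(abs(P[...,1]-.281)<.06)&(P[...,2]>.046); q=P[m]
print("shaft",len(q),rect(q),q.mean(0))
q=blk(P,(.513,-.282),.08,(.07,.15)); print("col",q.mean(0),len(q))
q=blk(P,(.513,-.282),.09,(.01,.15)); print("gauge",rect(q))
E
```

```text
plate (array([548.4, -19.8]), array([199.5, 300.3]), 1.4) 0.0397929826478433 [[0.451, -0.166, 0.034], [0.645, 0.127, 0.045]]
L 196 [0.562 0.407 0.033] (array([562.3, 408.4]), array([29.3, 55.1]), 75.0)
[0.562 0.408 0.036] (array([562.4, 408.7]), array([28.5, 55.1]), 75.0)
R 206 [ 0.565 -0.411  0.036] (array([ 565. , -413.6]), array([30.5, 54.4]), 88.2)
[ 0.565 -0.412  0.039] (array([ 565. , -413.6]), array([30.5, 54.3]), 88.2)
S 99 [ 0.447 -0.396  0.025] (array([ 443.1, -411.7]), array([37. , 56.2]), -14.9)
[ 0.447 -0.396  0.029] (array([ 447.4, -396.4]), array([22.9, 36.7]), 71.7)
shaft 475 (array([526.5, 280.8]), array([ 48.2, 198.3]), 81.8) [0.52351072 0.28168572 0.05351748]
col [ 0.52571778 -0.28567119  0.10679688] 38
gauge (array([ 500.6, -286.5]), array([ 60.8, 112.7]), 88.8)
```

```bash
python3 -m handwheel '{"delta_pos":[[0.5,0,0],[0.7,-0.2,0],[1,-0.4,0],[1,-0.5,0],[1,-0.7,0],[1,-0.8,0],[1,-0.8,0],[1,-0.8,0],[1,-0.8,0],[1,-0.8,0]],"dr":[[0,0,0.1],[0,0,0.13],[0,0,0.13],[0,0,0.13],[0,0,0.13],[0,0,0.13],[0,0,0.13],[0,0,0.13],[0,0,0.13],[0,0,0.13]]}'
```

```text
time: 1.53
tool_pos: [0.3599, 0.5167, 0.2336]
tcp_rot: [3.141, -0.0, 3.139]
ft_force: [-1.2, 0.4, -0.3]
opening: 1.0
grip_force: 0.0
```

```bash
python3 -m handwheel '{"delta_pos":[[0.1,-0.05,0],[0.2,-0.1,0],[0.3,-0.15,0],[0.4,-0.2,0],[0.5,-0.25,0],[0.6,-0.3,0],[0.7,-0.35,0],[0.8,-0.4,0],[0.9,-0.45,0],[1,-0.5,0]],"dr":[[0,0,-0.02],[0,0,-0.04],[0,0,-0.06],[0,0,-0.08],[0,0,-0.083],[0,0,-0.083],[0,0,-0.083],[0,0,-0.083],[0,0,-0.083],[0,0,-0.083]]}' >/dev/null
python3 -m handwheel '{"delta_pos":[[0.1,-0.05,0],[0.2,-0.1,-0.1],[0.3,-0.15,-0.2],[0.4,-0.2,-0.3],[0.5,-0.25,-0.4],[0.6,-0.3,-0.5],[0.8,-0.4,-0.5],[1,-0.55,-0.5],[1,-0.58,-0.5],[1,-0.58,-0.5]],"dr":[[0,0,0],[0,0,0],[0,0,0],[0,0,0],[0,0,0],[0,0,0],[0,0,0],[0,0,0],[0,0,0],[0,0,0]]}'
python3 - <<'E'
from h import *
im,d=cams.read_camera("wrist"); cv2.imwrite("pics/w1.png",im); P=cloud("wrist",d)
print(get_obs()["tcp_rot"],(d>0).mean())
for z in(.012,.03):
    q=blk(P,(.562,.4085),.045,(z,.06)); print(len(q),len(q) and (rect(q),q[:,2].max()))
q=blk(P,(.562,.4085),.08,(-.01,.01)); print(q.mean(0),len(q))
E
```

```text
time: 3.2
tool_pos: [0.5629, 0.4043, 0.1823]
tcp_rot: [-3.14, 0.0, 2.872]
ft_force: [-0.5, 0.0, 0.2]
opening: 1.0
grip_force: 0.0
[-3.14085298e+00 -7.33196916e-04  2.87453025e+00] 0.9894498697916667
2432 ((array([558. , 412.8]), array([28. , 55.4]), 75.3), np.float64(0.043656031440304555))
1843 ((array([558. , 412.8]), array([28. , 55.4]), 75.1), np.float64(0.043656031440304555))
[ 0.55784546  0.40918861 -0.00382717] 20838
```

View pics/w1.png

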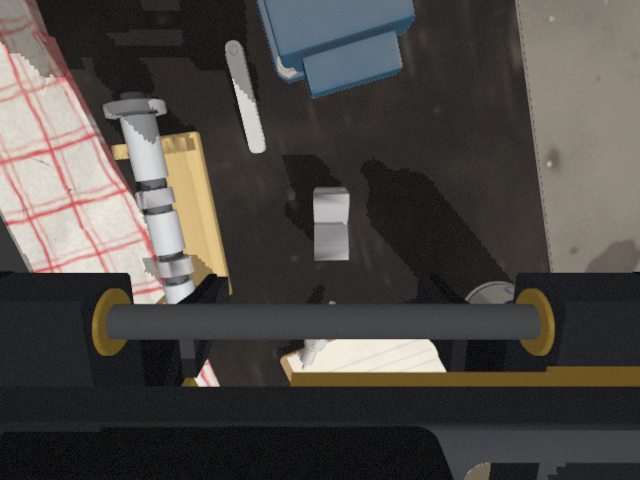

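```bash
python3 - <<'E'
from h import *
for i in range(2):
    o=get_obs();im,d=cams.read_camera("wrist"); P=cloud("wrist",d)
    q=blk(P,(.562,.4085),.045,(.03,.06)); print(o["time"],o["tool_pos"].round(4),o["tcp_rot"].round(4),rect(q))
ci=cams.camera_info("wrist");print(np.round(ci["T_tool_cam"],4))
im,d=cams.read_camera("top"); P=cloud("top",d);q=blk(P,(.562,.4085),.045,(.03,.06)); print(rect(q),len(q))
E
```

```text
3.25 [0.5614 0.4063 0.1826] [-3.1409e+00 -7.0000e-04  2.8745e+00] (array([558.4, 412.1]), array([28. , 54.9]), 75.1)
3.3 [0.5603 0.4077 0.1829] [ 3.1416e+00 -1.3000e-03  2.8767e+00] (array([559.1, 411.4]), array([28. , 55.4]), 75.2)
[[-7.000e-04 -9.683e-01 -2.499e-01  6.940e-02]
 [ 1.000e+00 -6.000e-04 -5.000e-04 -5.000e-04]
 [ 3.000e-04 -2.499e-01  9.683e-01 -1.513e-01]
 [ 0.000e+00  0.000e+00  0.000e+00  1.000e+00]]
(array([0., 0.]), array([0., 0.]), 0.0) 0
```

```bash
python3 -m handwheel '{"delta_pos":[[0,0,-0.2],[0,0,-0.4],[0,0,-0.6],[0,0,-0.8],[0,0,-0.9],[0,0,-0.9],[0,0,-0.9],[0,0,-0.9],[0,0,-0.9],[0,0,-0.9]],"dr":[[0,0,0],[0,0,0],[0,0,0],[0,0,0],[0,0,0],[0,0,0],[0,0,0],[0,0,0],[0,0,0],[0,0,0]]}'
python3 - <<'E'
from h import *
for i in range(1):
    o=get_obs();im,d=cams.read_camera("wrist"); P=cloud("wrist",d);cv2.imwrite("pics/w2.png",im)
    q=blk(P,(.562,.4085),.045,(.03,.06)); print(o["time"],o["tool_pos"].round(4),o["tcp_rot"].round(4),rect(q))
E
```

```text
time: 4.23
tool_pos: [0.5615, 0.408, 0.0952]
tcp_rot: [3.139, 0.001, 2.877]
ft_force: [0.3, 0.8, -0.2]
opening: 0.996
grip_force: 0.0
4.2333 [0.5615 0.408  0.0952] [3.1394e+00 1.5000e-03 2.8765e+00] (array([558.1, 410.9]), array([28. , 52.6]), 75.1)
```

```bash
python3 -m handwheel '{"delta_pos":[[-0.01,0.02,-0.15],[-0.01,0.02,-0.3],[-0.01,0.02,-0.45],[-0.01,0.02,-0.6],[-0.01,0.02,-0.7],[-0.01,0.02,-0.75],[-0.01,0.02,-0.75],[-0.01,0.02,-0.75],[-0.01,0.02,-0.75],[-0.01,0.02,-0.75]],"dr":[[0,0,0],[0,0,0],[0,0,0],[0,0,0],[0,0,0],[0,0,0],[0,0,0],[0,0,0],[0,0,0],[0,0,0]]}'
python3 -m handwheel '{"delta_pos":[[0,0,0],[0,0,0],[0,0,0],[0,0,0],[0,0,0],[0,0,0],[0,0,0],[0,0,0],[0,0,0],[0,0,0]],"dr":[[0,0,0],[0,0,0],[0,0,0],[0,0,0],[0,0,0],[0,0,0],[0,0,0],[0,0,0],[0,0,0],[0,0,0]]}' -1
```

```text
time: 5.12
tool_pos: [0.5605, 0.4099, 0.0198]
tcp_rot: [3.14, 0.001, 2.876]
ft_force: [0.6, -0.4, -0.4]
opening: 1.001
grip_force: 0.0
time: 5.95
tool_pos: [0.56, 0.41, 0.0187]
tcp_rot: [3.14, 0.0, 2.876]
ft_force: [1.3, 1.8, -0.2]
opening: 0.325
grip_force: 0.9
```

```bash
Z='[0,0,0]'; python3 -m handwheel '{"delta_pos":[[0,0,0.05],[0,0,0.1],[0,0,0.2],[0,0,0.3],[0,0,0.45],[0,0,0.6],[0,0,0.75],[0,0,0.9],[0,0,1],[0,0,1]],"dr":[[0,0,0],[0,0,0],[0,0,0],[0,0,0],[0,0,0],[0,0,0],[0,0,0],[0,0,0],[0,0,0],[0,0,0]]}'
python3 -m handwheel '{"delta_pos":[[0,-0.05,0.2],[0,-0.1,0.2],[-0.05,-0.2,0.2],[-0.1,-0.3,0.2],[-0.1,-0.4,0.2],[-0.15,-0.5,0.2],[-0.2,-0.65,0.2],[-0.2,-0.8,0.2],[-0.2,-0.9,0.2],[-0.2,-1,0.2]],"dr":[[0,0,0],[0,0,0],[0,0,0],[0,0,0],[0,0,0],[0,0,0],[0,0,0],[0,0,0],[0,0,0],[0,0,0]]}'
python3 -m handwheel '{"delta_pos":[[0,-0.1,0],[0,-0.2,0],[-0.05,-0.3,0],[-0.1,-0.4,0],[-0.1,-0.5,0],[-0.15,-0.6,0],[-0.2,-0.7,0],[-0.2,-0.8,0],[-0.2,-0.9,0],[-0.2,-1,0]],"dr":[[0,0,0.01],[0,0,0.02],[0,0,0.03],[0,0,0.04],[0,0,0.05],[0,0,0.06],[0,0,0.07],[0,0,0.08],[0,0,0.092],[0,0,0.092]]}'
python3 -m handwheel '{"delta_pos":[[0,-0.1,0],[0,-0.2,0],[-0.05,-0.3,0],[-0.1,-0.4,0],[-0.1,-0.5,0],[-0.15,-0.6,0],[-0.2,-0.7,0],[-0.2,-0.8,0],[-0.2,-0.9,0],[-0.2,-1,0]],"dr":[[0,0,0],[0,0,0],[0,0,0],[0,0,0],[0,0,0],[0,0,0],[0,0,0],[0,0,0],[0,0,0],[0,0,0]]}'
python3 -m handwheel '{"delta_pos":[[0,-0.1,0],[0,-0.2,0],[-0.05,-0.3,0],[-0.08,-0.4,0],[-0.08,-0.5,0],[-0.08,-0.6,-0.1],[-0.08,-0.66,-0.25],[-0.08,-0.66,-0.4],[-0.08,-0.66,-0.5],[-0.08,-0.66,-0.5]],"dr":[[0,0,0],[0,0,0],[0,0,0],[0,0,0],[0,0,0],[0,0,0],[0,0,0],[0,0,0],[0,0,0],[0,0,0]]}'
python3 - <<'E'
from h import *
o=get_obs();im,d=cams.read_camera("wrist"); P=cloud("wrist",d);cv2.imwrite("pics/w3.png",im)
print(o["tool_pos"].round(4),o["tcp_rot"].round(4),o["grip_force"]);
q=blk(P,o["tool_pos"],.045,(.065,.12));print(rect(q),q.max(0),q.min(0))
m=(abs(P[...,0]-.545)<.13)&(abs(P[...,1]+.02)<.18)&(abs(P[...,2]-.037)<.01); q=P[m]
print("plate",rect(q),q.max(0),q.min(0),q.mean(0))
E
```

```text
time: 6.78
tool_pos: [0.5614, 0.4105, 0.1226]
tcp_rot: [3.137, 0.004, 2.876]
ft_force: [0.7, -0.3, -3.2]
opening: 0.324
grip_force: 30.0
time: 7.62
tool_pos: [0.5404, 0.3076, 0.1384]
tcp_rot: [-3.141, 0.001, 2.875]
ft_force: [0.4, 0.3, -4.4]
opening: 0.317
grip_force: 30.0
time: 8.45
tool_pos: [0.5201, 0.2085, 0.1387]
tcp_rot: [3.141, 0.001, -3.117]
ft_force: [0.2, -1.0, -2.7]
opening: 0.318
grip_force: 30.0
time: 9.28
tool_pos: [0.4999, 0.1084, 0.1388]
tcp_rot: [3.141, 0.001, -3.118]
ft_force: [0.4, -0.9, -3.9]
opening: 0.318
grip_force: 30.0
time: 10.12
tool_pos: [0.4897, 0.0429, 0.0858]
tcp_rot: [-3.141, -0.005, -3.118]
ft_force: [-0.4, -0.1, -3.5]
opening: 0.315
grip_force: 30.0
[0.4897 0.0429 0.0858] [-3.1408 -0.0049 -3.1179] 29.98284302651882
(array([485.4,  42.7]), array([46.7, 49.7]), 1.3) [0.50874888 0.06739004 0.11996267] [0.46182296 0.0177246  0.06505903]
plate (array([505.5,  -3.7]), array([119. , 268.7]), 1.0) [0.56684496 0.13009816 0.04409643] [ 0.44484501 -0.1390107   0.02701929] [ 0.47523923 -0.01721883  0.04117124]
```

View pics/w3.png

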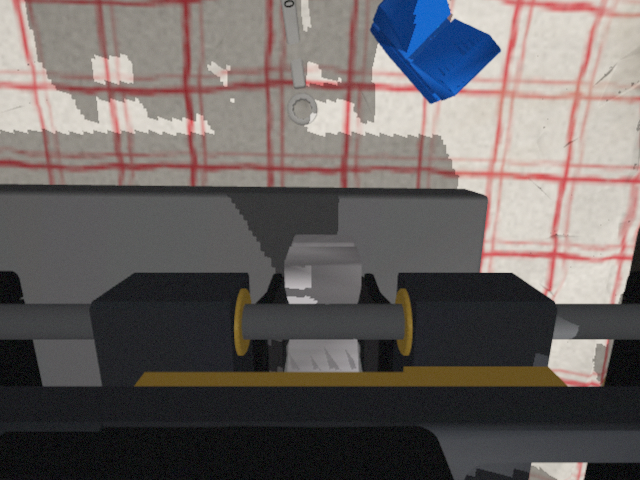

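```bash
python3 -m handwheel '{"delta_pos":[[0,0,-0.05],[0,0,-0.1],[0,0,-0.15],[0,0,-0.2],[0,0,-0.23],[0,0,-0.26],[0,0,-0.28],[0,0,-0.295],[0,0,-0.295],[0,0,-0.295]],"dr":[[0,0,0],[0,0,0],[0,0,0],[0,0,0],[0,0,0],[0,0,0],[0,0,0],[0,0,0],[0,0,0],[0,0,0]]}'
python3 -m handwheel '{"delta_pos":[[0,0,0],[0,0,0],[0,0,0],[0,0,0],[0,0,0],[0,0,0],[0,0,0.1],[0,0,0.3],[0,0,0.6],[0,0,1]],"dr":[[0,0,0],[0,0,0],[0,0,0],[0,0,0],[0,0,0],[0,0,0],[0,0,0],[0,0,0],[0,0,0],[0,0,0]]}' 0.2
python3 - <<'E'
from h import *
o=get_obs();im,d=cams.read_camera("wrist"); P=cloud("wrist",d)
print(o["tool_pos"].round(4),o["tcp_rot"].round(4));
q=blk(P,(.4918,.0439),.045,(.06,.12));print(rect(q),q[:,2].max())
im,d=cams.read_camera("top"); P=cloud("top",d);cv2.imwrite("pics/t2.png",im)
q=blk(P,(.4918,.0439),.045,(.06,.09));print('top',len(q),rect(q) if len(q) else 0)
E
```

```text
time: 11.0
tool_pos: [0.4917, 0.0436, 0.0624]
tcp_rot: [3.141, -0.001, -3.117]
ft_force: [-11.2, -1.1, 23.6]
opening: 0.317
grip_force: 30.0
time: 11.83
tool_pos: [0.4898, 0.043, 0.1585]
tcp_rot: [-3.141, -0.005, -3.118]
ft_force: [1.5, 0.0, -0.5]
opening: 0.602
grip_force: 0.0
[0.4898 0.043  0.1585] [-3.1405 -0.005  -3.1178]
(array([498. ,  44.1]), array([28. , 55.7]), -88.7) 0.09742475390753726
top 0 0
```

```bash
python3 -m handwheel '{"delta_pos":[[0,0,0.1],[0,0,0.3],[0,-0.1,0.3],[0,-0.2,0.3],[0,-0.3,0.3],[0.1,-0.4,0.3],[0.15,-0.5,0.3],[0.15,-0.65,0.3],[0.15,-0.8,0.3],[0.15,-0.9,0.3]],"dr":[[0,0,-0.018],[0,0,-0.018],[0,0,-0.018],[0,0,-0.018],[0,0,-0.018],[0,0,-0.018],[0,0,-0.018],[0,0,-0.018],[0,0,-0.018],[0,0,-0.018]]}' 0.5 >/dev/null
python3 -m handwheel '{"delta_pos":[[0,-0.1,0],[0,-0.2,0],[0.05,-0.3,0],[0.1,-0.4,0],[0.1,-0.5,0],[0.15,-0.6,0],[0.15,-0.7,0],[0.15,-0.8,0],[0.15,-0.9,0],[0.15,-1,0]],"dr":[[0,0,0],[0,0,0],[0,0,0],[0,0,0],[0,0,0],[0,0,0],[0,0,0],[0,0,0],[0,0,0],[0,0,0]]}' >/dev/null
python3 -m handwheel '{"delta_pos":[[0,-0.1,0],[0,-0.2,0],[0.05,-0.3,0],[0.1,-0.4,0],[0.1,-0.5,0],[0.15,-0.6,0],[0.15,-0.7,0],[0.15,-0.8,0],[0.15,-0.9,0],[0.15,-1,0]],"dr":[[0,0,0],[0,0,0],[0,0,0],[0,0,0],[0,0,0],[0,0,0],[0,0,0],[0,0,0],[0,0,0],[0,0,0]]}' >/dev/null
python3 -m handwheel '{"delta_pos":[[0,-0.1,0],[0,-0.2,0],[0.05,-0.3,0],[0.1,-0.4,0],[0.1,-0.5,0],[0.15,-0.6,0],[0.15,-0.7,0],[0.15,-0.8,0],[0.15,-0.9,0],[0.15,-1,0]],"dr":[[0,0,0],[0,0,0],[0,0,0],[0,0,0],[0,0,0],[0,0,0],[0,0,0],[0,0,0],[0,0,0],[0,0,0]]}' >/dev/null
python3 -m handwheel '{"delta_pos":[[0.05,-0.1,0],[0.1,-0.2,0],[0.1,-0.3,0],[0.1,-0.4,0],[0.1,-0.5,0],[0.11,-0.6,0],[0.11,-0.66,0],[0.11,-0.66,0],[0.11,-0.66,0],[0.11,-0.66,0]],"dr":[[0,0,0],[0,0,0],[0,0,0],[0,0,0],[0,0,0],[0,0,0],[0,0,0],[0,0,0],[0,0,0],[0,0,0]]}'
python3 - <<'E'
from h import *
im,d=cams.read_camera("top"); P=cloud("top",d);cv2.imwrite("pics/t2.png",im)
q=blk(P,(.4918,.0439),.045,(.06,.09));print('topL',len(q),rect(q),q.max(0))
o=get_obs();im,d=cams.read_camera("wrist"); P=cloud("wrist",d)
print(o["tool_pos"].round(4),o["tcp_rot"].round(4));
q=blk(P,(.565,-.412),.045,(.03,.06));print(rect(q),q[:,2].max())
cv2.imwrite("pics/w4.png",im)
E
```

```text
time: 16.1
tool_pos: [0.563, -0.412, 0.189]
tcp_rot: [3.141, 0.0, 3.11]
ft_force: [0.6, -0.4, -1.1]
opening: 0.753
grip_force: 0.0
topL 181 (array([493.3,  42.3]), array([27.5, 54.9]), -89.0) [0.52050304 0.05627078 0.08919821]
[ 0.5631 -0.4118  0.1891] [3.1408e+00 2.0000e-04 3.1099e+00]
(array([ 563.3, -413. ]), array([28. , 55.6]), 88.2) 0.047344151889716246
```

```bash
python3 -m handwheel '{"delta_pos":[[0,-0.01,-0.1],[0,-0.01,-0.2],[0,-0.01,-0.3],[0,-0.01,-0.4],[0,-0.01,-0.5],[0,-0.01,-0.6],[0,-0.01,-0.7],[0,-0.01,-0.8],[0,-0.01,-0.9],[0,-0.01,-1]],"dr":[[0,0,0],[0,0,0],[0,0,0],[0,0,0],[0,0,0],[0,0,0],[0,0,0],[0,0,0],[0,0,0],[0,0,0]]}' 
python3 -m handwheel '{"delta_pos":[[0,0,-0.1],[0,0,-0.2],[0,0,-0.3],[0,0,-0.4],[0,0,-0.5],[0,0,-0.58],[0,0,-0.64],[0,0,-0.68],[0,0,-0.7],[0,0,-0.7]],"dr":[[0,0,0],[0,0,0],[0,0,0],[0,0,0],[0,0,0],[0,0,0],[0,0,0],[0,0,0],[0,0,0],[0,0,0]]}' 
python3 -m handwheel '{"delta_pos":[[0,0,0],[0,0,0],[0,0,0],[0,0,0],[0,0,0],[0,0,0],[0,0,0],[0,0,0],[0,0,0],[0,0,0]],"dr":[[0,0,0],[0,0,0],[0,0,0],[0,0,0],[0,0,0],[0,0,0],[0,0,0],[0,0,0],[0,0,0],[0,0,0]]}' -1
```

```text
time: 17.03
tool_pos: [0.5628, -0.4136, 0.0881]
tcp_rot: [3.141, 0.0, 3.109]
ft_force: [-0.1, -0.6, 1.1]
opening: 0.755
grip_force: 0.0
time: 17.87
tool_pos: [0.5627, -0.4135, 0.0187]
tcp_rot: [3.141, -0.0, 3.109]
ft_force: [0.3, 0.1, 0.7]
opening: 0.75
grip_force: 0.0
time: 18.7
tool_pos: [0.5629, -0.4132, 0.0192]
tcp_rot: [3.141, 0.0, 3.109]
ft_force: [-0.1, 0.7, 1.7]
opening: 0.319
grip_force: 30.0
```

```bash
python3 -m handwheel '{"delta_pos":[[0,0,0.05],[0,0,0.1],[0,0,0.2],[0,0,0.3],[0,0,0.4],[0,0,0.5],[0,0,0.6],[0,0,0.7],[0,0,0.85],[0,0,1]],"dr":[[0,0,0],[0,0,0],[0,0,0],[0,0,0],[0,0,0],[0,0,0],[0,0,0],[0,0,0],[0,0,0],[0,0,0]]}' 
python3 -m handwheel '{"delta_pos":[[0,0,0.15],[0,0,0.3],[0,0,0.45],[0,0,0.6],[0,0.05,0.65],[0,0.1,0.65],[0,0.15,0.65],[0,0.2,0.65],[0,0.3,0.65],[0,0.4,0.65]],"dr":[[0,0,0],[0,0,0],[0,0,0],[0,0,0],[0,0,0],[0,0,0],[0,0,0],[0,0,0],[0,0,0],[0,0,0]]}' 
python3 -m handwheel '{"delta_pos":[[0,0.1,0],[0,0.2,0],[-0.05,0.3,0],[-0.1,0.4,0],[-0.15,0.5,0],[-0.2,0.6,0],[-0.2,0.7,0],[-0.2,0.8,0],[-0.2,0.9,0],[-0.2,1,0]],"dr":[[0,0,0],[0,0,0],[0,0,0],[0,0,0],[0,0,0],[0,0,0],[0,0,0],[0,0,0],[0,0,0],[0,0,0]]}' 
python3 -m handwheel '{"delta_pos":[[0,0.1,0],[-0.05,0.2,0],[-0.1,0.3,0],[-0.15,0.4,0],[-0.2,0.5,0],[-0.25,0.6,0],[-0.3,0.7,0],[-0.3,0.8,0],[-0.3,0.9,0],[-0.3,1,0]],"dr":[[0,0,0.01],[0,0,0.017],[0,0,0.017],[0,0,0.017],[0,0,0.017],[0,0,0.017],[0,0,0.017],[0,0,0.017],[0,0,0.017],[0,0,0.017]]}' 
python3 -m handwheel '{"delta_pos":[[-0.05,0.1,0],[-0.1,0.2,0],[-0.15,0.3,0],[-0.19,0.4,0],[-0.19,0.5,-0.1],[-0.19,0.6,-0.3],[-0.19,0.7,-0.5],[-0.19,0.8,-0.7],[-0.19,0.867,-0.9],[-0.19,0.867,-1]],"dr":[[0,0,0],[0,0,0],[0,0,0],[0,0,0],[0,0,0],[0,0,0],[0,0,0],[0,0,0],[0,0,0],[0,0,0]]}'
```

```text
time: 19.53
tool_pos: [0.5626, -0.4135, 0.1203]
tcp_rot: [3.141, -0.0, 3.109]
ft_force: [0.8, -0.8, -2.9]
opening: 0.312
grip_force: 30.0
time: 20.37
tool_pos: [0.5623, -0.3723, 0.183]
tcp_rot: [3.141, -0.002, 3.109]
ft_force: [0.4, 0.1, -2.2]
opening: 0.325
grip_force: 30.0
time: 21.2
tool_pos: [0.5431, -0.2724, 0.1842]
tcp_rot: [3.141, 0.0, 3.109]
ft_force: [0.1, 0.4, -2.9]
opening: 0.318
grip_force: 30.0
time: 22.03
tool_pos: [0.513, -0.1725, 0.1843]
tcp_rot: [3.142, 0.001, -3.121]
ft_force: [-0.2, 0.4, -2.6]
opening: 0.315
grip_force: 30.0
time: 22.87
tool_pos: [0.492, -0.0843, 0.0811]
tcp_rot: [3.14, -0.004, -3.118]
ft_force: [-1.0, 0.4, -3.2]
opening: 0.313
grip_force: 30.0
```

```bash
python3 -m handwheel '{"delta_pos":[[0,0,0],[0,0,0],[0,0,-0.05],[0,0,-0.1],[0,0,-0.15],[0,0,-0.19],[0,0,-0.22],[0,0,-0.235],[0,0,-0.235],[0,0,-0.235]],"dr":[[0,0,0],[0,0,0],[0,0,0],[0,0,0],[0,0,0],[0,0,0],[0,0,0],[0,0,0],[0,0,0],[0,0,0]]}'
python3 -m handwheel '{"delta_pos":[[0,0,0],[0,0,0],[0,0,0],[0,0,0],[0,0,0],[0,0,0],[0,0,0.1],[0,0,0.3],[0,0,0.6],[0,0,1]],"dr":[[0,0,0],[0,0,0],[0,0,0],[0,0,0],[0,0,0],[0,0,0],[0,0,0],[0,0,0],[0,0,0],[0,0,0]]}' 0.2
```

```text
time: 23.7
tool_pos: [0.4938, -0.0869, 0.0606]
tcp_rot: [3.142, 0.0, -3.121]
ft_force: [-0.9, -0.1, -3.0]
opening: 0.319
grip_force: 30.0
time: 24.53
tool_pos: [0.4918, -0.0868, 0.1602]
tcp_rot: [3.142, -0.005, -3.121]
ft_force: [0.9, -0.2, 0.2]
opening: 0.596
grip_force: 0.0
```

```bash
python3 -m handwheel '{"delta_pos":[[0,0,0.1],[0,0.1,0.3],[0,0.2,0.3],[0,0.3,0.3],[0,0.4,0.3],[0,0.5,0.3],[0,0.6,0.3],[0,0.7,0.3],[0,0.8,0.3],[0,0.9,0.3]],"dr":[[0,0,-0.02],[0,0,-0.05],[0,0,-0.05],[0,0,-0.05],[0,0,-0.05],[0,0,-0.05],[0,0,-0.05],[0,0,-0.05],[0,0,-0.05],[0,0,-0.05]]}' 0.6 >/dev/null
python3 -m handwheel '{"delta_pos":[[0,0.1,0],[0,0.2,0],[0.05,0.3,0],[0.1,0.4,0],[0.1,0.5,0],[0.15,0.6,0],[0.15,0.7,0],[0.15,0.8,0],[0.15,0.9,0],[0.15,1,0]],"dr":[[0,0,0],[0,0,0],[0,0,0],[0,0,0],[0,0,0],[0,0,0],[0,0,0],[0,0,0],[0,0,0],[0,0,0]]}' >/dev/null
python3 -m handwheel '{"delta_pos":[[0,0.1,0],[0,0.2,0],[0.05,0.3,0],[0.1,0.4,0],[0.1,0.5,0],[0.15,0.6,0],[0.15,0.7,0],[0.15,0.8,0],[0.15,0.9,0],[0.15,1,0]],"dr":[[0,0,0],[0,0,0],[0,0,0],[0,0,0],[0,0,0],[0,0,0],[0,0,0],[0,0,0],[0,0,0],[0,0,0]]}' >/dev/null
python3 -m handwheel '{"delta_pos":[[0,0.1,0],[0,0.2,0],[0,0.3,0],[0,0.4,0],[0,0.5,0],[0,0.6,0],[0,0.7,0],[0,0.78,0],[0,0.78,0],[0,0.78,0]],"dr":[[0,0,0],[0,0,0],[0,0,0],[0,0,0],[0,0,0],[0,0,0],[0,0,0],[0,0,0],[0,0,0],[0,0,0]]}'
python3 - <<'E'
from h import *
im,d=cams.read_camera("top"); P=cloud("top",d);cv2.imwrite("pics/t3.png",im)
for xy in((.492,.044),(.494,-.0865)):
    q=blk(P,xy,.045,(.06,.095));print('top',len(q),rect(q),q[:,2].max())
o=get_obs();im,d=cams.read_camera("wrist"); P2=cloud("wrist",d);cv2.imwrite("pics/w5.png",im)
print(o["tool_pos"].round(4),o["tcp_rot"].round(4));
P1=cloud("top",np.load("top0.npy"))
for n,P in(("top",P1),("wr",P2)):
    q=P[(abs(P[...,0]-.523)<.13)&(abs(P[...,1]-.281)<.06)&(P[...,2]>.053)&(P[...,2]<.08)]
    vx,vy,x0,y0=cv2.fitLine(q[:,:2].astype(np.float32),cv2.DIST_HUBER,0,.001,.001).ravel()
    if vx>0: vx,vy=-vx,-vy
    s=(q[:,0]-x0)*vx+(q[:,1]-y0)*vy; t=-(q[:,0]-x0)*vy+(q[:,1]-y0)*vx
    print(n,len(q),"dir",np.degrees(np.arctan2(vy,vx)),x0,y0)
    for a in np.arange(-.12,.12,.006):
        k=(s>=a)&(s<a+.006)
        if k.sum()>3: print("%.3f n%d w%.1f mid%.1f z%.1f"%(a+.003,k.sum(),1e3*np.ptp(t[k]),1e3*(t[k].max()+t[k].min())/2,1e3*np.percentile(q[k,2],90)),end=" | ")
    print()
E
```

```text
time: 27.87
tool_pos: [0.5237, 0.2815, 0.1904]
tcp_rot: [-3.141, -0.0, 3.006]
ft_force: [-0.1, -0.2, -1.4]
opening: 0.8
grip_force: 0.0
top 182 (array([493.1,  42.3]), array([27.6, 54.4]), -89.1) 0.0906398734510662
top 167 (array([496.6, -87.9]), array([27.3, 52.8]), -88.3) 0.08892998787993711
[0.5239 0.2807 0.1905] [-3.141   0.      3.0051]
top 245 dir 172.35669 0.5164313 0.28264058
-0.099 n5 w14.0 mid2.8 z59.4 | -0.093 n8 w16.0 mid-0.0 z58.5 | -0.087 n5 w13.2 mid-0.6 z60.6 | -0.081 n8 w15.6 mid-1.3 z55.3 | -0.075 n6 w8.7 mid-0.2 z58.3 | -0.069 n4 w10.4 mid1.0 z59.1 | -0.063 n7 w13.3 mid0.4 z60.2 | -0.057 n7 w12.7 mid1.3 z57.3 | -0.051 n4 w4.2 mid3.9 z56.6 | -0.045 n10 w22.6 mid-0.8 z58.1 | -0.039 n11 w21.4 mid-3.0 z56.6 | -0.027 n7 w15.9 mid1.9 z55.9 | -0.021 n10 w19.3 mid1.3 z57.4 | -0.015 n9 w15.4 mid0.5 z57.1 | -0.009 n10 w18.2 mid-0.3 z56.9 | -0.003 n7 w12.5 mid-1.2 z59.8 | 0.003 n5 w6.6 mid2.2 z56.4 | 0.009 n8 w12.3 mid3.4 z63.7 | 0.015 n10 w16.7 mid1.3 z62.8 | 0.021 n9 w17.8 mid2.0 z58.2 | 0.033 n6 w9.5 mid2.6 z58.2 | 0.039 n6 w10.1 mid-2.5 z55.5 | 0.045 n7 w15.8 mid-0.8 z57.
[... 415 characters left out ...]
5 mid-2.5 z56.5 | -0.063 n39 w11.3 mid0.3 z55.3 | -0.057 n133 w16.1 mid0.3 z55.9 | -0.051 n139 w16.0 mid0.3 z56.3 | -0.045 n140 w15.1 mid0.7 z56.2 | -0.039 n134 w15.9 mid0.2 z56.2 | -0.033 n139 w15.8 mid0.2 z56.2 | -0.027 n63 w14.1 mid0.2 z56.0 | -0.021 n158 w19.5 mid0.5 z61.2 | -0.015 n192 w20.2 mid0.9 z61.5 | -0.009 n95 w19.3 mid0.5 z61.1 | -0.003 n79 w16.1 mid-0.3 z56.5 | 0.003 n155 w16.0 mid0.4 z56.3 | 0.009 n157 w15.2 mid0.0 z56.2 | 0.015 n175 w18.1 mid0.7 z56.3 | 0.021 n165 w16.5 mid-0.1 z56.3 | 0.027 n161 w15.7 mid0.3 z56.5 | 0.033 n177 w15.6 mid-0.5 z56.3 | 0.039 n165 w17.0 mid-0.5 z56.1 | 0.045 n381 w37.5 mid-0.5 z64.6 | 0.051 n312 w38.0 mid-0.2 z64.9 | 0.057 n4 w4.4 mid-1.6 z54.0 |
```

View pics/w5.png

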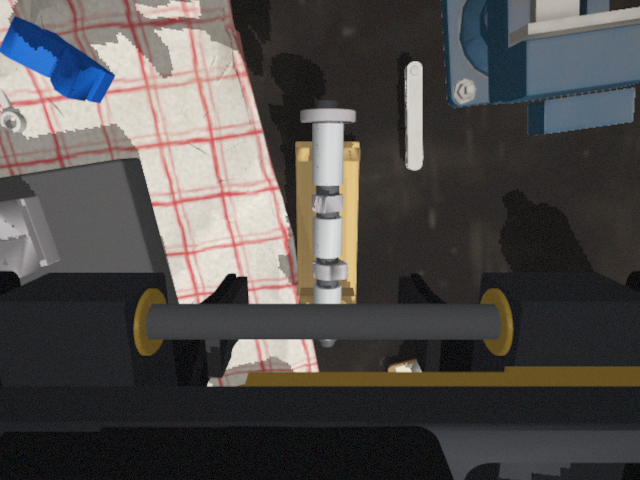

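```bash
python3 -m handwheel '{"delta_pos":[[0.04,0.015,-0.1],[0.04,0.015,-0.2],[0.04,0.015,-0.3],[0.04,0.015,-0.4],[0.04,0.015,-0.5],[0.04,0.015,-0.6],[0.04,0.015,-0.7],[0.04,0.015,-0.8],[0.04,0.015,-0.9],[0.04,0.015,-0.95]],"dr":[[0,0,0],[0,0,0],[0,0,0],[0,0,0],[0,0,0],[0,0,0],[0,0,0],[0,0,0],[0,0,0],[0,0,0]]}' 
python3 - <<'E'
from h import *
o=get_obs();im,d=cams.read_camera("wrist"); P=cloud("wrist",d);cv2.imwrite("pics/w6.png",im)
print(o["tool_pos"].round(4),o["tcp_rot"].round(4));
q=P[(abs(P[...,0]-.523)<.13)&(abs(P[...,1]-.281)<.06)&(P[...,2]>.05)&(P[...,2]<.08)]
u=np.array([-.9914,.1305]);t=np.array(o["tool_pos"][:2]);s=(q[:,:2]-t)@u; c=(q[:,:2]-t)@[-u[1],u[0]]
for a in np.arange(-.03,.12,.004):
    k=(s>=a)&(s<a+.004)
    if k.sum()>3: print("%.3f w%.1f mid%.1f z%.1f"%(a+.002,1e3*np.ptp(c[k]),1e3*(c[k].max()+c[k].min())/2,1e3*np.percentile(q[k,2],90)),end=" | ")
E
python3 -m handwheel '{"delta_pos":[[0,0,-0.1],[0,0,-0.2],[0,0,-0.3],[0,0,-0.38],[0,0,-0.44],[0,0,-0.5],[0,0,-0.53],[0,0,-0.55],[0,0,-0.55],[0,0,-0.55]],"dr":[[0,0,0],[0,0,0],[0,0,0],[0,0,0],[0,0,0],[0,0,0],[0,0,0],[0,0,0],[0,0,0],[0,0,0]]}'
```

```text
time: 28.8
tool_pos: [0.5271, 0.2822, 0.0937]
tcp_rot: [-3.14, -0.002, 3.005]
ft_force: [0.3, -0.4, -0.3]
opening: 0.801
grip_force: 0.0
[0.5271 0.2822 0.0937] [-3.1404e+00 -1.5000e-03  3.0054e+00]
-0.016 w19.0 mid-0.9 z54.4 | -0.012 w20.1 mid-0.9 z55.5 | -0.008 w20.0 mid-0.9 z55.4 | -0.004 w20.4 mid-0.6 z55.4 | 0.000 w20.3 mid-0.7 z55.4 | 0.004 w20.3 mid-0.7 z55.4 | 0.008 w20.1 mid-0.7 z55.4 | 0.012 w20.5 mid-1.0 z55.3 | 0.016 w20.0 mid-0.7 z55.1 | 0.020 w12.9 mid-0.5 z53.2 | 0.024 w21.9 mid-0.3 z60.8 | 0.028 w21.8 mid-0.8 z60.8 | 0.032 w21.7 mid-0.8 z60.7 | 0.036 w20.4 mid-0.3 z57.1 | 0.040 w13.6 mid-1.1 z53.1 | 0.044 w20.3 mid-0.9 z55.4 | 0.048 w20.1 mid-0.8 z55.5 | 0.052 w20.6 mid-1.1 z55.5 | 0.056 w20.5 mid-0.6 z55.4 | 0.060 w20.9 mid-0.9 z55.6 | 0.064 w20.3 mid-0.7 z55.5 | 0.068 w20.7 mid-1.0 z55.7 | 0.072 w20.5 mid-1.0 z55.5 | 0.076 w20.5 mid-1.0 z55.6 | 0.080 w20.9 mid-1.2 z55.5 | 0.084 w20.3 mid-1.0 z55.6 | 0.088 w38.5 mid-1.0 z62.9 | 0.092 w39.1 mid-1.3 z64.5 | 0.096 w38.8 mid-1.3 z64.5 | 0.100 w10.6 mid-1.3 z51.9 | 0.104 w10.6 mid-0.9 z51.9 | time: 29.68
tool_pos: [0.528, 0.2828, 0.0408]
tcp_rot: [3.141, 0.0, 3.005]
ft_force: [-0.2, -1.3, 0.2]
opening: 0.802
grip_force: 0.0
```

```bash
python3 -m handwheel '{"delta_pos":[[0,0,0],[0,0,0],[0,0,0],[0,0,0],[0,0,0],[0,0,0],[0,0,0],[0,0,0],[0,0,0],[0,0,0]],"dr":[[0,0,0],[0,0,0],[0,0,0],[0,0,0],[0,0,0],[0,0,0],[0,0,0],[0,0,0],[0,0,0],[0,0,0]]}' -1
python3 -m handwheel '{"delta_pos":[[0,0,0.03],[0,0,0.08],[0,0,0.15],[0,0,0.25],[0,0,0.35],[0,0,0.47],[0,0,0.6],[0,0,0.73],[0,0,0.87],[0,0,1]],"dr":[[0,0,0],[0,0,0],[0,0,0],[0,0,0],[0,0,0],[0,0,0],[0,0,0],[0,0,0],[0,0,0],[0,0,0]]}' 
python3 -m handwheel '{"delta_pos":[[0,-0.05,0.1],[0,-0.1,0.1],[0,-0.2,0.1],[0,-0.3,0.1],[0,-0.4,0.1],[0,-0.5,0.1],[-0.05,-0.6,0.1],[-0.1,-0.75,0.1],[-0.1,-0.9,0.1],[-0.1,-1,0.1]],"dr":[[0,0,-0.01],[0,0,-0.02],[0,0,-0.04],[0,0,-0.06],[0,0,-0.08],[0,0,-0.1],[0,0,-0.12],[0,0,-0.14],[0,0,-0.16],[0,0,-0.18]]}' 
python3 -m handwheel '{"delta_pos":[[0,-0.1,0],[0,-0.2,0],[0,-0.3,0],[0,-0.4,0],[-0.05,-0.5,0],[-0.05,-0.6,0],[-0.1,-0.7,0],[-0.1,-0.8,0],[-0.1,-0.9,0],[-0.1,-1,0]],"dr":[[0,0,-0.02],[0,0,-0.04],[0,0,-0.06],[0,0,-0.08],[0,0,-0.1],[0,0,-0.12],[0,0,-0.14],[0,0,-0.16],[0,0,-0.17],[0,0,-0.18]]}' 
python3 -m handwheel '{"delta_pos":[[0,-0.1,0],[0,-0.2,0],[0,-0.3,0],[0,-0.4,0],[-0.05,-0.5,0],[-0.05,-0.6,0],[-0.1,-0.7,0],[-0.1,-0.8,0],[-0.1,-0.87,0],[-0.1,-0.9,0]],"dr":[[0,0,-0.01],[0,0,-0.03],[0,0,-0.05],[0,0,-0.07],[0,0,-0.08],[0,0,-0.088],[0,0,-0.088],[0,0,-0.088],[0,0,-0.088],[0,0,-0.088]]}'
python3 -m handwheel '{"delta_pos":[[-0.05,-0.05,0],[-0.05,-0.1,0],[-0.05,-0.145,0],[-0.05,-0.145,0],[-0.05,-0.145,-0.1],[-0.05,-0.145,-0.2],[-0.05,-0.145,-0.3],[-0.05,-0.145,-0.35],[-0.05,-0.145,-0.35],[-0.05,-0.145,-0.35]],"dr":[[0,0,0],[0,0,0],[0,0,0],[0,0,0],[0,0,0],[0,0,0],[0,0,0],[0,0,0],[0,0,0],[0,0,0]]}'
python3 - <<'E'
from h import *
o=get_obs();im,d=cams.read_camera("wrist");cv2.imwrite("pics/w7.png",im)
print(o["tool_pos"].round(4),o["tcp_rot"].round(4));
im,d=cams.read_camera("scene");cv2.imwrite("pics/s7.png",im)
E
```

```text
time: 30.52
tool_pos: [0.5279, 0.2837, 0.0407]
tcp_rot: [3.14, 0.001, 3.006]
ft_force: [1.9, 3.3, -0.9]
opening: 0.268
grip_force: 30.0
time: 31.35
tool_pos: [0.528, 0.2827, 0.1426]
tcp_rot: [3.141, 0.001, 3.005]
ft_force: [0.9, -0.5, -4.1]
opening: 0.263
grip_force: 30.0
time: 32.18
tool_pos: [0.5172, 0.1799, 0.15]
tcp_rot: [-3.14, 0.0, 2.433]
ft_force: [0.2, -0.7, -4.7]
opening: 0.264
grip_force: 30.0
time: 33.02
tool_pos: [0.5074, 0.0814, 0.1503]
tcp_rot: [-3.141, 0.0, 1.872]
ft_force: [-0.1, 0.5, -5.3]
opening: 0.266
grip_force: 30.0
time: 33.85
tool_pos: [0.4978, -0.0091, 0.1507]
tcp_rot: [3.141, 0.0, 1.597]
ft_force: [-0.0, -0.6, -5.4]
opening: 0.263
grip_force: 30.0
time: 34.68
tool_pos: [0.4923, -0.0218, 0.1149]
tcp_rot: [-3.14, 0.0, 1.598]
ft_force: [-0.1, -0.4, -3.8]
opening: 0.266
grip_force: 30.0
[ 0.4923 -0.0218  0.1149] [-3.1402e+00  3.0000e-04  1.5981e+00]
```

View pics/w7.png

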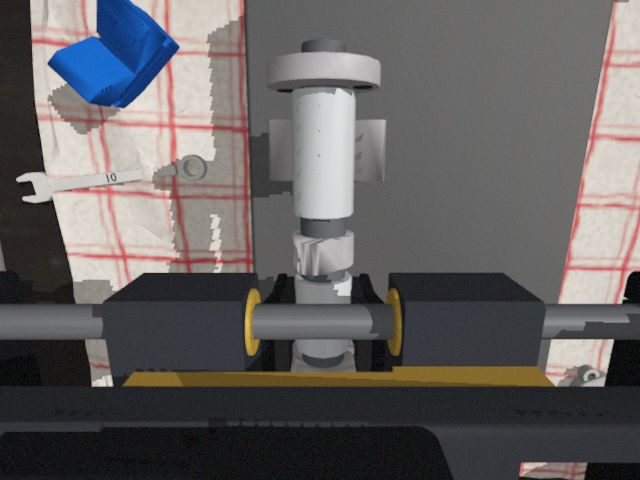

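```bash
python3 -m handwheel '{"delta_pos":[[0.01,0,-0.06],[0.01,0,-0.12],[0.01,0,-0.18],[0.01,0,-0.24],[0.01,0,-0.29],[0.01,0,-0.33],[0.01,0,-0.36],[0.01,0,-0.375],[0.01,0,-0.38],[0.01,0,-0.38]],"dr":[[0,0,0],[0,0,0],[0,0,0],[0,0,0],[0,0,0],[0,0,0],[0,0,0],[0,0,0],[0,0,0],[0,0,0]]}'
python3 - <<'E'
from h import *
im,d=cams.read_camera("wrist");cv2.imwrite("pics/w8.png",im)
E
```

```text
time: 35.62
tool_pos: [0.494, -0.0219, 0.0806]
tcp_rot: [-3.141, -0.001, 1.597]
ft_force: [-9.8, 0.6, 19.6]
opening: 0.268
grip_force: 30.0
```

View pics/w8.png

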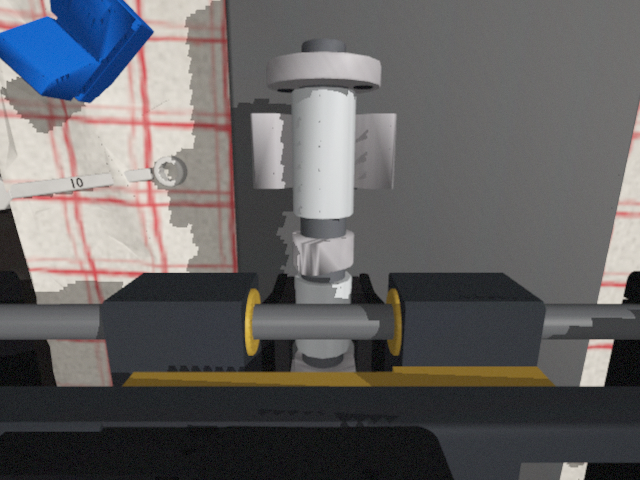

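```bash
python3 -m handwheel '{"delta_pos":[[0,0,0.03],[0,0,0.03],[0,0,0.03],[0,0,0.03],[0,0,0.03],[0,0,0.03],[0,0,0.1],[0,0,0.3],[0,0,0.6],[0,0,0.9]],"dr":[[0,0,0],[0,0,0],[0,0,0],[0,0,0],[0,0,0],[0,0,0],[0,0,0],[0,0,0],[0,0,0],[0,0,0]]}' 0.2
python3 -m handwheel '{"delta_pos":[[0,-0.05,0.1],[0,-0.1,0.2],[0,-0.2,0.3],[0,-0.3,0.3],[0,-0.4,0.3],[0,-0.5,0.3],[0,-0.6,0.3],[0,-0.7,0.3],[0,-0.85,0.3],[0,-1,0.3]],"dr":[[0,0,0],[0,0,0],[0,0,0],[0,0,0],[0,0,0],[0,0,0],[0,0,0],[0,0,0],[0,0,0],[0,0,0]]}'
python3 -m handwheel '{"delta_pos":[[0,-0.1,0],[0,-0.2,0],[0,-0.3,0],[0.05,-0.4,0],[0.1,-0.5,0],[0.15,-0.6,0],[0.15,-0.7,0],[0.15,-0.8,0],[0.15,-0.9,0],[0.15,-1,0]],"dr":[[0,0,0],[0,0,0],[0,0,0],[0,0,0],[0,0,0],[0,0,0],[0,0,0],[0,0,0],[0,0,0],[0,0,0]]}'
python3 - <<'E'
from h import *
im,d=cams.read_camera("top");cv2.imwrite("pics/t9.png",im);P=cloud("top",d)
m=(abs(P[...,0]-.548)<.12)&(abs(P[...,1]+.02)<.17)
q=P[m&(P[...,2]>.083)&(P[...,2]<.115)]
vx,vy,x0,y0=cv2.fitLine(q[:,:2].astype(np.float32),cv2.DIST_HUBER,0,.001,.001).ravel()
print("shaft",np.degrees(np.arctan2(vy,vx)),x0,y0,q.min(0),q.max(0))
s=(q[:,1]-y0);
for a in np.arange(-.12,.12,.005):
    k=(s>=a)&(s<a+.005)
    if k.sum()>2: print("%.4f w%.1f x%.1f z%.1f"%(a+.0025+y0,1e3*np.ptp(q[k,0]),1e3*(q[k,0].max()+q[k,0].min())/2,1e3*np.percentile(q[k,2],90)),end=" | ")
print()
for y in(.0423,-.0879):
    q=P[m&(P[...,2]>.055)&(P[...,2]<.09)&(abs(P[...,1]-y)<.03)&(abs(P[...,0]-.495)<.05)]; k=q[abs(q[:,0]-.4945)>.016]; print(rect(k),rect(q))
print("small",rect(blk(P,(.447,-.396),.03,(.025,.04))))
a=im[160:340,170:490]; cv2.imwrite("pics/t9c.png",cv2.resize(a,None,fx=2.5,fy=2.5,interpolation=cv2.INTER_CUBIC))
E
```

```text
time: 36.5
tool_pos: [0.493, -0.022, 0.1683]
tcp_rot: [-3.14, 0.0, 1.598]
ft_force: [0.9, 0.3, -0.5]
opening: 0.598
grip_force: 0.0
time: 37.33
tool_pos: [0.4934, -0.1229, 0.1969]
tcp_rot: [-3.141, 0.0, 1.598]
ft_force: [0.2, 0.7, 0.7]
opening: 0.599
grip_force: 0.0
time: 38.17
tool_pos: [0.5086, -0.2229, 0.1975]
tcp_rot: [-3.141, -0.0, 1.598]
ft_force: [0.6, 0.9, 0.3]
opening: 0.602
grip_force: 0.0
shaft -89.246185 0.4944995 -0.017904136 [ 0.46595575 -0.1210904   0.08305841] [0.52136906 0.07927177 0.10646242]
-0.1204 w11.8 x497.6 z90.0 | -0.1154 w14.1 x495.7 z95.9 | -0.1104 w21.1 x495.6 z98.1 | -0.1054 w20.4 x495.5 z96.3 | -0.1004 w48.0 x494.5 z96.6 | -0.0954 w45.1 x495.7 z96.1 | -0.0904 w48.0 x497.2 z94.1 | -0.0854 w51.1 x495.8 z97.2 | -0.0804 w50.7 x495.3 z94.7 | -0.0754 w50.7 x495.6 z94.7 | -0.0704 w20.8 x495.2 z96.6 | -0.0654 w20.4 x495.2 z96.1 | -0.0604 w17.4 x493.2 z95.3 | -0.0554 w27.0 x498.1 z99.6 | -0.0504 w26.6 x498.0 z97.4 | -0.0454 w23.4 x499.3 z95.5 | -0.0404 w17.6 x493.3 z98.5 | -0.0354 w21.1 x494.9 z96.0 | -0.0304 w21.5 x495.0 z97.6 | -0.0254 w20.5 x494.7 z94.9 | -0.0
[... 157 characters left out ...]
94.5 z101.0 | 0.0096 w21.2 x494.5 z100.3 | 0.0146 w15.4 x494.4 z93.3 | 0.0196 w21.1 x494.2 z96.9 | 0.0246 w21.4 x494.0 z95.9 | 0.0296 w47.9 x493.2 z95.3 | 0.0346 w51.2 x494.5 z96.3 | 0.0396 w53.9 x493.1 z95.7 | 0.0446 w53.6 x492.9 z95.3 | 0.0496 w50.9 x491.4 z96.5 | 0.0546 w53.8 x492.8 z95.0 | 0.0596 w21.5 x493.9 z99.4 | 0.0646 w32.5 x490.3 z104.2 | 0.0696 w39.4 x493.9 z104.9 | 0.0746 w31.1 x495.0 z102.5 | 0.0796 w8.7 x493.7 z90.7 | 
(array([493.2,  49.5]), array([41.8, 54.4]), -89.2) (array([493.3,  41.9]), array([54.5, 56.7]), 1.3)
(array([495.8, -87. ]), array([26.7, 53.6]), 89.8) (array([497. , -87.4]), array([53.6, 55.2]), 50.4)
small (array([ 447.4, -396.1]), array([20.6, 37.4]), 72.0)
```

View pics/t9c.png

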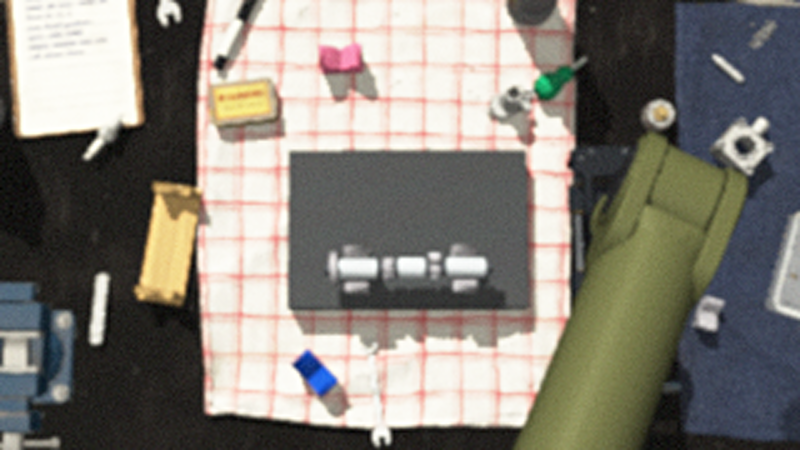

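```bash
python3 -m handwheel '{"delta_pos":[[0,-0.1,0],[0,-0.2,0],[0.05,-0.3,0],[0.1,-0.4,0],[0.12,-0.5,0],[0.12,-0.6,0],[0.12,-0.7,0],[0.12,-0.77,0],[0.12,-0.77,0],[0.12,-0.77,0]],"dr":[[0,0,0],[0,0,0],[0,0,0],[0,0,0],[0,0,0],[0,0,0],[0,0,0],[0,0,0],[0,0,0],[0,0,0]]}'
python3 - <<'E'
from h import *
o=get_obs();im,d=cams.read_camera("wrist");P=cloud("wrist",d);cv2.imwrite("pics/w10.png",im)
print(o["tool_pos"].round(4),o["tcp_rot"].round(4))
m=(abs(P[...,0]-.505)<.09)&(abs(P[...,1]+.285)<.07)
q=P[m&(P[...,2]>.105)&(P[...,2]<.13)];print("coltop",len(q),rect(q) if len(q)>5 else 0)
q=P[m&(P[...,2]>.06)&(P[...,2]<.13)];print("col",len(q),rect(q) if len(q)>5 else 0)
q=P[m&(P[...,2]>.005)&(P[...,2]<.022)];print("base",len(q),rect(q),q.min(0),q.max(0))
q=P[m&(P[...,2]>.03)&(P[...,2]<.06)];print("dial",len(q),rect(q),q.min(0),q.max(0))
E
```

```text
time: 39.05
tool_pos: [0.5205, -0.2994, 0.1975]
tcp_rot: [-3.141, -0.0, 1.597]
ft_force: [-0.2, 0.3, -0.0]
opening: 0.6
grip_force: 0.0
[ 0.5205 -0.2994  0.1975] [-3.1413e+00 -2.0000e-04  1.5967e+00]
coltop 511 (array([ 524.4, -286. ]), array([14.8, 15.5]), 2.1)
col 735 (array([ 524.2, -286. ]), array([15.2, 15.5]), 2.1)
base 2850 (array([ 519.4, -286.3]), array([60.2, 69.7]), 88.6) [ 0.48519843 -0.31715012  0.00505089] [ 0.55471701 -0.25555     0.02142561]
dial 3392 (array([ 488.7, -284.8]), array([44.1, 97.8]), -87.3) [ 0.43980816 -0.30706916  0.03192694] [ 0.53744386 -0.26128407  0.05995049]
```

View pics/w10.png

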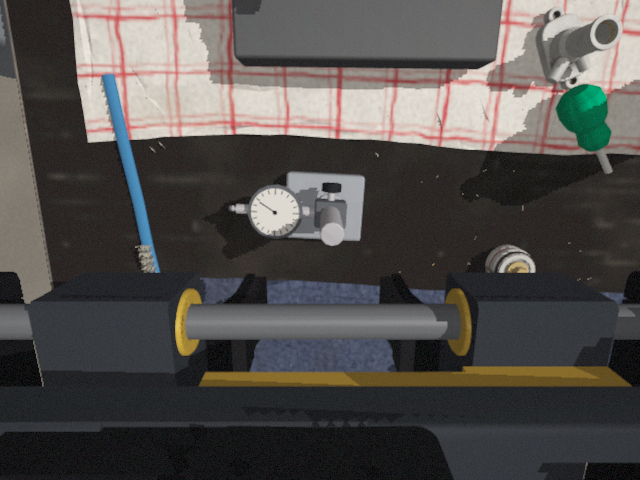

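```bash
python3 -m handwheel '{"delta_pos":[[0.02,0.07,0],[0.04,0.14,0],[0.04,0.14,-0.1],[0.04,0.14,-0.2],[0.04,0.14,-0.35],[0.04,0.14,-0.5],[0.04,0.14,-0.65],[0.04,0.14,-0.8],[0.04,0.14,-0.9],[0.04,0.14,-1]],"dr":[[0,0,0],[0,0,0],[0,0,0],[0,0,0],[0,0,0],[0,0,0],[0,0,0],[0,0,0],[0,0,0],[0,0,0]]}'
python3 -m handwheel '{"delta_pos":[[0,0,-0.1],[0,0,-0.18],[0,0,-0.18],[0,0,-0.18],[0,0,-0.18],[0,0,-0.18],[0,0,-0.18],[0,0,-0.18],[0,0,-0.18],[0,0,-0.18]],"dr":[[0,0,0],[0,0,0],[0,0,0],[0,0,0],[0,0,0],[0,0,0],[0,0,0],[0,0,0],[0,0,0],[0,0,0]]}'
python3 -m handwheel '{"delta_pos":[[0,0,0],[0,0,0],[0,0,0],[0,0,0],[0,0,0],[0,0,0],[0,0,0],[0,0,0],[0,0,0],[0,0,0]],"dr":[[0,0,0],[0,0,0],[0,0,0],[0,0,0],[0,0,0],[0,0,0],[0,0,0],[0,0,0],[0,0,0],[0,0,0]]}' -1
python3 -m handwheel '{"delta_pos":[[0,0,0.05],[0,0,0.1],[0,0,0.15],[0,0,0.25],[0,0,0.35],[0,0,0.45],[0,0,0.55],[0,0,0.7],[0,0,0.85],[0,0,1]],"dr":[[0,0,0],[0,0,0],[0,0,0],[0,0,0],[0,0,0],[0,0,0],[0,0,0],[0,0,0],[0,0,0],[0,0,0]]}'
```

```text
time: 39.93
tool_pos: [0.5241, -0.2845, 0.0959]
tcp_rot: [-3.14, -0.0, 1.598]
ft_force: [0.2, -0.8, -1.1]
opening: 0.603
grip_force: 0.0
time: 40.77
tool_pos: [0.5249, -0.2849, 0.0798]
tcp_rot: [3.141, 0.0, 1.598]
ft_force: [-0.6, -0.1, 0.2]
opening: 0.601
grip_force: 0.0
time: 41.6
tool_pos: [0.525, -0.2848, 0.0795]
tcp_rot: [3.141, 0.0, 1.598]
ft_force: [1.2, -0.1, -2.5]
opening: 0.175
grip_force: 30.0
time: 42.43
tool_pos: [0.5248, -0.285, 0.1812]
tcp_rot: [3.141, 0.0, 1.598]
ft_force: [0.7, -0.2, -4.9]
opening: 0.179
grip_force: 30.0
```

```bash
python3 -m handwheel '{"delta_pos":[[0.03,0.03,0.1],[0.06,0.08,0.2],[0.1,0.14,0.2],[0.15,0.2,0.2],[0.2,0.28,0.2],[0.26,0.36,0.2],[0.32,0.44,0.2],[0.38,0.52,0.2],[0.44,0.6,0.2],[0.5,0.7,0.2]],"dr":[[0,0,0],[0,0,0],[0,0,0],[0,0,0],[0,0,0],[0,0,0],[0,0,0],[0,0,0],[0,0,0],[0,0,0]]}'
python3 -m handwheel '{"delta_pos":[[0.06,0.1,0],[0.1,0.2,0],[0.15,0.3,0],[0.2,0.4,0],[0.24,0.5,0],[0.258,0.6,0],[0.258,0.7,0],[0.258,0.8,0],[0.258,0.9,0],[0.258,1,0]],"dr":[[0,0,0.003],[0,0,0.006],[0,0,0.009],[0,0,0.012],[0,0,0.012],[0,0,0.012],[0,0,0.012],[0,0,0.012],[0,0,0.012],[0,0,0.012]]}'
python3 -m handwheel '{"delta_pos":[[0,0.1,0],[0,0.2,0],[0,0.3,0],[0,0.4,0],[0,0.5,0],[0,0.6,0],[0,0.72,0],[0,0.82,0],[0,0.9,0],[0,0.947,0]],"dr":[[0,0,0],[0,0,0],[0,0,0],[0,0,0],[0,0,0],[0,0,0],[0,0,0],[0,0,0],[0,0,0],[0,0,0]]}'
python3 -m handwheel '{"delta_pos":[[0,0,-0.05],[0,0,-0.1],[0,0,-0.2],[0,0,-0.3],[0,0,-0.4],[0,0,-0.45],[0,0,-0.5],[0,0,-0.55],[0,0,-0.6],[0,0,-0.6]],"dr":[[0,0,0],[0,0,0],[0,0,0],[0,0,0],[0,0,0],[0,0,0],[0,0,0],[0,0,0],[0,0,0],[0,0,0]]}'
python3 - <<'E'
from h import *
o=get_obs();im,d=cams.read_camera("wrist");cv2.imwrite("pics/w11.png",im);P=cloud("wrist",d)
print(o["tool_pos"].round(4),o["tcp_rot"].round(4))
im,d=cams.read_camera("scene");im=im[200:310,240:400];cv2.imwrite("pics/s11.png",cv2.resize(im,None,fx=5,fy=5,interpolation=cv2.INTER_CUBIC))
E
```

```text
time: 43.27
tool_pos: [0.5753, -0.2143, 0.1993]
tcp_rot: [-3.141, 0.0, 1.598]
ft_force: [0.5, -1.3, -4.6]
opening: 0.178
grip_force: 30.0
time: 44.1
tool_pos: [0.6003, -0.114, 0.1996]
tcp_rot: [-3.142, -0.0, 1.635]
ft_force: [0.8, -0.3, -3.5]
opening: 0.18
grip_force: 30.0
time: 44.93
tool_pos: [0.6006, -0.0182, 0.1995]
tcp_rot: [3.142, -0.001, 1.637]
ft_force: [0.5, 1.6, -4.9]
opening: 0.18
grip_force: 30.0
time: 45.77
tool_pos: [0.6, -0.0202, 0.1385]
tcp_rot: [-3.14, 0.0, 1.636]
ft_force: [-0.0, 0.5, -4.2]
opening: 0.176
grip_force: 30.0
[ 0.6    -0.0202  0.1385] [-3.1401e+00  1.0000e-04  1.6355e+00]
```

View pics/w11.png

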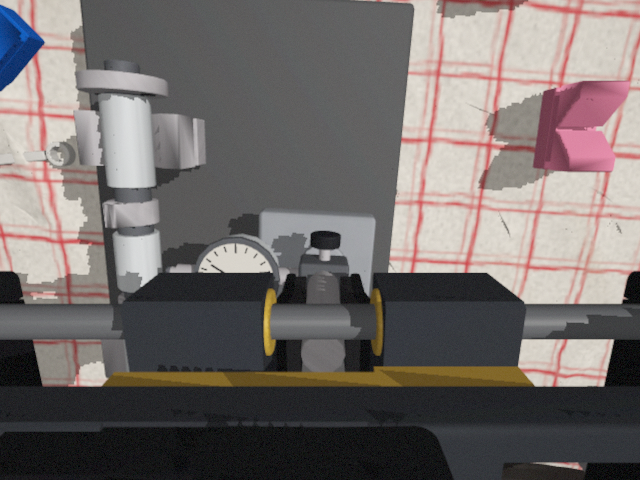

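View pics/s11.png

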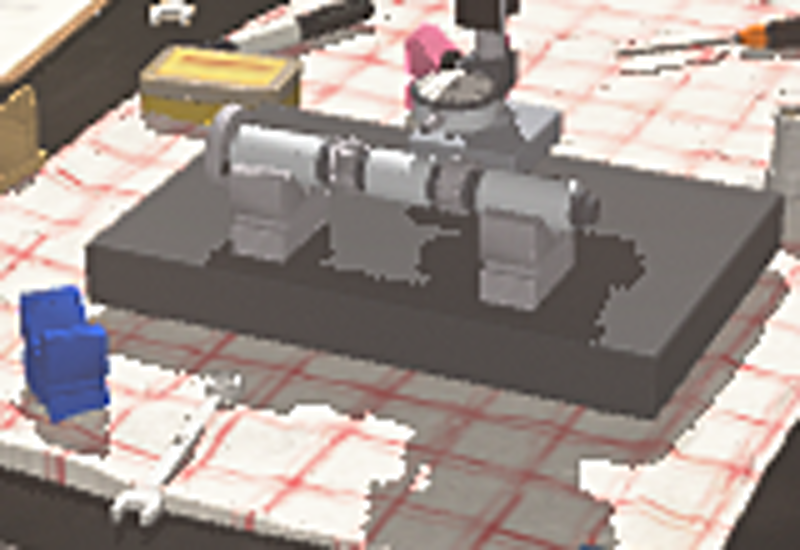

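```bash
python3 -m handwheel '{"delta_pos":[[0,0,-0.03],[0,0,-0.06],[0,0,-0.09],[0,0,-0.12],[0,0,-0.14],[0,0,-0.16],[0,0,-0.18],[0,0,-0.19],[0,0,-0.19],[0,0,-0.19]],"dr":[[0,0,0],[0,0,0],[0,0,0],[0,0,0],[0,0,0],[0,0,0],[0,0,0],[0,0,0],[0,0,0],[0,0,0]]}'
python3 -m handwheel '{"delta_pos":[[0,0,0],[0,0,0],[0,0,0],[0,0,0],[0,0,0],[0,0,0],[0,0,0],[0,0,0.1],[0,0,0.3],[0,0,0.5]],"dr":[[0,0,0],[0,0,0],[0,0,0],[0,0,0],[0,0,0],[0,0,0],[0,0,0],[0,0,0],[0,0,0],[0,0,0]]}' 0.1
python3 -m handwheel '{"delta_pos":[[0,0,0.1],[0,0,0.2],[0,0,0.3],[0.05,0,0.4],[0.1,-0.1,0.4],[0.1,-0.2,0.4],[0.1,-0.4,0.4],[0.1,-0.6,0.4],[0.1,-0.8,0.4],[0.1,-1,0.4]],"dr":[[0,0,0],[0,0,0],[0,0,0],[0,0,0],[0,0,0],[0,0,0],[0,0,0],[0,0,0],[0,0,0],[0,0,0]]}'
python3 -m handwheel '{"delta_pos":[[0,-0.1,0],[0,-0.2,0],[0,-0.3,0],[0,-0.4,0],[0,-0.5,0],[0,-0.6,0],[0,-0.7,0],[0,-0.8,0],[0,-0.9,0],[0,-1,0]],"dr":[[0,0,0],[0,0,0],[0,0,0],[0,0,0],[0,0,0],[0,0,0],[0,0,0],[0,0,0],[0,0,0],[0,0,0]]}'
python3 - <<'E'
from h import *
for n in("top","wrist"):
    im,d=cams.read_camera(n);cv2.imwrite(f"pics/{n}12.png",im);P=cloud(n,d)
    m=(abs(P[...,0]-.60)<.09)&(abs(P[...,1]+.022)<.06)
    q=P[m&(P[...,2]>.13)];print(n,"col",len(q),rect(q) if len(q)>5 else 0)
    q=P[m&(P[...,2]>.048)&(P[...,2]<.066)&(P[...,0]>.55)];print("base",len(q),len(q)and (rect(q),q[:,2].mean()))
    q=P[m&(P[...,2]>.076)&(P[...,2]<.1)&(P[...,0]>.535)];print("dial",len(q),len(q)and (rect(q),q[:,2].max()))
    if n=="top":
        m=(abs(P[...,0]-.495)<.03)&(abs(P[...,1]+.02)<.12); q=P[m&(P[...,2]>.09)]
        vx,vy,x0,y0=cv2.fitLine(q[:,:2].astype(np.float32),cv2.DIST_HUBER,0,.001,.001).ravel();print("shaft",np.degrees(np.arctan2(vy,vx)),x0,y0,q.min(0),q.max(0))
        a=im[215:300,270:400]; cv2.imwrite("pics/t12c.png",cv2.resize(a,None,fx=6,fy=6,interpolation=cv2.INTER_CUBIC))
E
```

```text
time: 46.7
tool_pos: [0.6007, -0.0202, 0.1234]
tcp_rot: [3.141, -0.001, 1.635]
ft_force: [-7.8, 0.4, 10.1]
opening: 0.175
grip_force: 30.0
time: 47.53
tool_pos: [0.6, -0.0202, 0.171]
tcp_rot: [-3.14, 0.0, 1.635]
ft_force: [0.0, 0.2, 0.6]
opening: 0.549
grip_force: 0.0
time: 48.37
tool_pos: [0.6095, -0.1227, 0.2093]
tcp_rot: [-3.139, 0.001, 1.634]
ft_force: [-0.5, -0.1, -0.3]
opening: 0.547
grip_force: 0.0
time: 49.2
tool_pos: [0.6106, -0.2212, 0.2106]
tcp_rot: [3.141, 0.0, 1.636]
ft_force: [0.2, 0.2, -0.5]
opening: 0.551
grip_force: 0.0
top col 31 (array([601. , -23.5]), array([11.7, 14.3]), -88.5)
base 261 ((array([602.8, -20.9]), array([80.5, 80.5]), 1.9), np.float64(0.05742035067900414))
dial 224 ((array([574.4, -20.2]), array([42.8, 77.3]), -77.1), np.float64(0.09871795477787677))
shaft 88.795906 0.4917253 -0.078641 [ 0.46509064 -0.13995085  0.09000483] [0.52463539 0.07917674 0.64955818]
wrist col 0 0
base 24 ((array([616.2, -51.5]), array([ 0.7, 23. ]), -87.0), np.float64(0.04901626154488564))
dial 0 0
```

View pics/t12c.png

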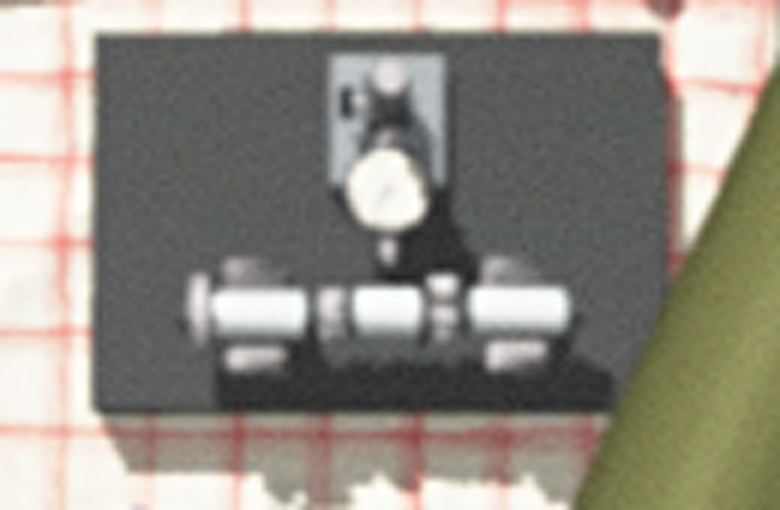

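View pics/wrist12.png

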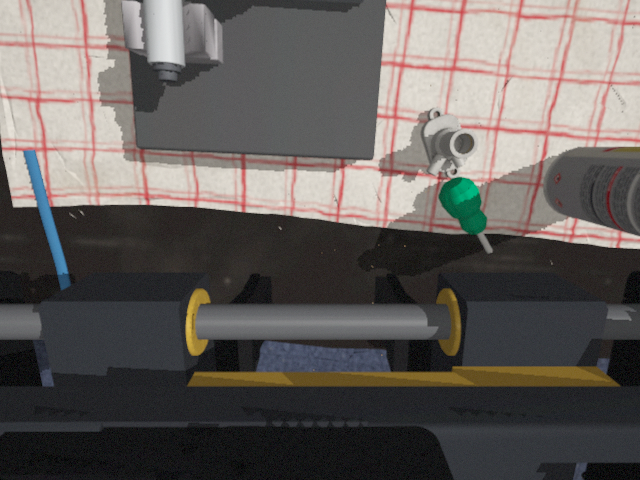

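```bash
python3 - <<'E'
from h import *
D=np.mean([cams.read_camera("top")[1] for _ in range(5)],0); P=cloud("top",D)
m=(abs(P[...,1]+.022)<.045)
q=P[m&(P[...,2]>.050)&(P[...,2]<.064)&(P[...,0]>.575)&(P[...,0]<.65)];print("base",len(q),rect(q),q.max(0),q.min(0))
for lo,hi in((.575,.59),(.59,.605),(.605,.62),(.62,.63)):
    k=q[(q[:,0]>lo)&(q[:,0]<hi)]; print((lo+hi)/2,k[:,1].min().round(4),k[:,1].max().round(4))
q=P[m&(P[...,2]>.08)&(P[...,2]<.1)&(P[...,0]>.54)&(P[...,0]<.59)];print("dial",q.mean(0),rect(q))
q=P[m&(P[...,2]>.145)&(P[...,2]<.17)];print("coltop",len(q),q.mean(0))
q=P[(abs(P[...,0]-.495)<.03)&(abs(P[...,1]+.02)<.098)&(P[...,2]>.09)&(P[...,2]<.11)]
vx,vy,x0,y0=cv2.fitLine(q[:,:2].astype(np.float32),cv2.DIST_HUBER,0,.001,.001).ravel();print("shaft",np.degrees(np.arctan2(vy,vx)),x0,y0)
q=P[(abs(P[...,0]-.53)<.03)&(abs(P[...,1]+.022)<.006)&(P[...,2]>.075)];q=q[np.argsort(q[:,0])];print((q*1e3).round(0)[:, [0,2]].tolist())
E
```

```text
base 230 (array([602.6, -23.3]), array([53.7, 58.8]), 0.4) [0.62953533 0.00636801 0.06327143] [ 0.57556215 -0.05279041  0.05316567]
0.5825 -0.0528 0.0059
0.5974999999999999 -0.0526 0.0061
0.6125 -0.0526 0.0063
0.625 -0.0525 0.0064
dial [ 0.56061586 -0.02435927  0.09247411] (array([565. , -24.6]), array([42. , 48.8]), -89.4)
coltop 25 [ 0.60078639 -0.02356757  0.15925601]
shaft -88.206985 0.49490657 -0.017234018
[[502.0, 94.0], [502.0, 92.0], [502.0, 90.0], [504.0, 321.0], [505.0, 91.0], [505.0, 89.0], [505.0, 88.0], [505.0, 86.0], [518.0, 86.0], [519.0, 363.0], [521.0, 84.0], [524.0, 86.0], [524.0, 81.0], [526.0, 89.0], [526.0, 87.0], [529.0, 89.0], [530.0, 87.0], [530.0, 87.0], [533.0, 85.0], [533.0, 85.0], [533.0, 83.0], [535.0, 94.0], [535.0, 93.0], [535.0, 92.0], [538.0, 94.0], [538.0, 93.0], [538.0, 93.0], [538.0, 93.0], [541.0, 95.0], [541.0, 94.0], [541.0, 92.0], [541.0, 91.0], [544.0, 92.0], [544.0, 92.0], [544.0, 92.0], [544.0, 91.0], [547.0, 95.0], [547.0, 94.0], [547.0, 93.0], [547.0, 92.0], [550.0, 94.0], [550.0, 93.0], [550.0, 92.0], [550.0, 91.0], [553.0, 95.0], [553.0, 93.0], [553.0, 92.0], [553.0, 92.0], [556.0, 94.0], [556.0, 93.0], [556.0, 92.0], [556.0, 91.0], [559.0, 94.0], [559.0, 94.0], [559.0, 93.0], [559.0, 93.0]]
```

```bash
python3 -c "
from plant import order
print(order.sign_off())"
```

```text
the job is handed in; nothing more can be done
None
```

The job is handed in at about 50 s. The matched V-blocks stand on the front half of the plate about 130 mm apart. The camshaft lies in both Vs with its flange to the left. The dial gauge is behind it with its tip measured about 9 mm short of the middle journal and square to within about 1°, and the small V-block was not touched.

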